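Push the hinge pin home to join a spice box and its cover

ROBOT

A 7-joint arm with a two-finger parallel gripper is mounted at the origin on the work surface. World frame = base frame: x ahead of the robot, y to its left, z up, the work surface at z = 0. Lengths are in m, angles in rad, forces in N, time in s.
With the tool pointing down it reaches from about 0.425 to 0.825 m from the base axis. Payload 3.6 kg.
Tool frame: the origin (TCP) lies midway between the tips of the shut fingers; the grasp point (between the pads) lies 19 mm behind it (robot.grip_depth is the distance from the TCP to the grasp point, in m); z points along the fingers, y is the direction in which the jaws open and shut (so a half turn about z gives the same grasp; the last joint's range is limited). The gripper opens to 85 mm and grips with 20 to 120 N. Pads are 22 mm wide; open, the fingers measure 114 mm over their backs; the gripper's body (76 mm by 85 mm) begins 54 mm behind the grasp point. The pads swing forward as they close: fully open they stand 13 mm farther back than shut.
Start: joints at [1.274, 0.615, -0.013, 1.423, 0.008, 1.103, -0.04], TCP at [0.173, -0.626, 0.231] pointing down, gripper open.
Joint ranges: [-3.12, 3.12], [-0.3, 2.06], [-1.34, 1.32], [0.26, 2.42], [-1.36, 4.5], [0.01, 1.98], [-2.84, 2.84]. Speed limits (rad/s): [2.79, 2.79, 3.14, 3.14, 3.14, 3.14, 3.14].

INTERFACE

Orientations are given as a rotation vector (axis times angle).
In Python, from bench import robot gives the robot as it stands.
- The arm moves only by the tool step_arm, never from a script. Its argument "motion" is a list of rows, each a list of 7 numbers: the shift along the tool's x, y, z in mm, then the turn, a rotation vector about the tool's x, y, z in degrees, then the closure, from -1 (fully open) to 1 (shut). In form: [[x, y, z, wx, wy, wz, claw], ...]. A call has exactly 10 rows; each row shifts and turns the pose as measured when the row begins, along the tool's axes as they then stand; what a row does not reach is not made up. A row lasts 1/8 s, in which the tool goes at most 62.5 mm and 10.7 degrees, less where a joint would pass 70% of its speed; a pose out of reach is approached as far as the arm can. A call with a gripper value outside its range is refused whole. The fingers move at their own pace and stop on an object; the grip force is fixed at half the most. Time passes only in rows, so rows that do not move let the fingers close, or fill a call up. It gives the time, the measured TCP pose, the force and the opening at its end, in the units of the state.
- robot.sense(): the state, without advancing time (a new reading comes with each control period).
- robot.camera(name): name is "scene" or "top" or "wrist"; returns the picture (400x640x3 uint8, blue, green, red); there is no depth.
- robot.camera_info(name): a dict with "camera_matrix" (3x3 intrinsics, pixels), "rvec" (rotation vector, rad) and "tvec" (3), from world to camera coordinates, as OpenCV has them. Camera axes: x right, y down, z forward; pixel columns grow to the right and rows downward; lengths in m; the calibration is good to about 2 mm. A picture is of the moment at which its call begins: read the wrist's pose just before it. camera_info takes no time and is no camera call; for the wrist camera it gives the pose at the moment of the call.
- robot.close_job(): hands the job in, once; it reports no verdict.
The state is a dict: "time_s": time; "q": joint angles; "dq": joint speeds; "joint_torque": joint torques, N m; "position": TCP position; "tool_rot": TCP orientation; "force": force on the tool from outside, world axes, zero at the start; "wrist_torque": the same for the moment, N m; "gripper_width": finger opening in m.
Only numpy, scipy, OpenCV 4.12 (cv2) and the standard library are available. Lean on these libraries where they do the work, as an engineer would, in place of code of your own. Each camera call takes 0.05 s, during which the arm holds its last target.

TASK

Put the steel spice box back together: first slide its loose cover fully back by its upright front lip, so that the cover's hinge knuckle sits in line between the box's two knuckles, then push the hinge pin along its channel, through the little swing gate and all three knuckles, until it is fully home, and come away so that the gate falls shut behind it. Push the pin, do not lift it out of the channel, and leave the jars, the pepper mill and the measuring cup standing where they are.

Things in the scene. Friction and masses are not known exactly. Their poses are not given: they have to be found in the camera images.
- hinge (a point): Point on the fixed steel box, on its hinge line half-way between its two fixed knuckles, 63 mm above the work surface (57 above the black tray's floor). Its axes: z up, y along the hinge line towards the pin's channel, x level and square to it, from the box's front to its hinge side. Numbers (mm) in the other entries are from this point, in these axes.
- box_front (a point): Middle of the top front edge of the box, at x = -120, 12 mm below the hinge line. The box is 108 mm wide (y -54 to 54); its rims and front ledge are level with this point; guide lips along both sides rise 6 mm more. A tray pocket with one of the bystanders lies in front, its thing's near side about 75 mm before this edge.
- first_knuckle (a point): Centre of the outer mouth (y = 28) of the box's first knuckle: a 23 mm square block centred on the hinge line (top 11.5 mm above it), from y = 13 to 28, with a 14 mm square bore open at both ends.
- pin_stop (a point): On the hinge line at y = -30: the end plate that closes the bore (14 mm square) of the box's second knuckle, which runs from y = -13 to -30, 23 mm square outside. The pin's nose stops here when home.
- channel_end (a point): On the hinge line above the open outer end of the pin's channel, y = 172. The channel runs straight from y = 28 to here on a bar 23 mm wide: floor 6 mm below the hinge line, side rails 5 mm tall (tops 1 mm below the hinge line), 14 mm between them. Only the gate and its post stand higher beside it; beyond this end about 45 mm is free before the next pocket's thing.
- gate (a joint): Swing gate across the channel at y = 72: an upright steel flap 33 mm long, 3 thick, hinged on a post on the +x side. 0 = shut across the channel; grows to 1.65 rad as it is pushed open towards the knuckles (-y). A light spring (0.07 N at the tip when shut, about 0.35 N open) shuts it. Opening, it sweeps down to y = 38, clear of the home pin's tail at y = 34.
- gate_tip (a point): Free end of the gate flap, half-way up it, 6 mm above the hinge line, at x = -9 when shut. The flap reaches from the hinge line to 12 mm above it.
- gate_post (a point): Top of the gate's upright post, 8 mm diameter, at x = 24, y = 72, 12 mm above the hinge line. A pusher up to 36 mm wide, centred on the channel, can follow the pin through the open gate.
- cover_lip (a point): Centre of the front face of the cover's upright lip: 44 mm wide, 4 thick, 16 tall; this point is 8 mm below the lip's top, 8 above the cover's top face and 1 below the hinge line's height. The cover starts 20 to 45 mm too far to the front (-x); fully back it stops against the box's knuckles and this point is at x = -95.
- cover_bore (a point): Centre of the bore (15 mm square) of the cover's own knuckle, a 23 mm square block 20 mm long; it lies on hinge when the cover is fully back. The cover is a loose steel plate 83 mm deep, 97 wide, 3 thick, 0.11 to 0.23 kg, flat on the box's rims between its guide lips (1.5 mm play each side); sliding it along x takes 1 to 4 N.
- pin_mid (a point): Centre of the plain steel hinge pin: 12 mm diameter, 64 mm long, round nose towards the knuckles (-y), flat tail, no head, 50 to 80 g. It lies in the channel outside the gate, its axis on the hinge line. When home its tail stands 6 mm proud of the first knuckle.
- pin_nose (a point): Tip of the pin's round nose, on its axis, 32 mm from its centre.
- pin_tail (a point): Centre of the pin's flat tail face, on its axis, 32 mm from its centre.
- jar0_mid (a point): Centre of a stubby glass jar with a bamboo screw lid, 52 mm diameter, 58 mm tall, standing in a tray pocket (rim 10 mm tall, 70 mm square). Bystander: the six bystanders swap pockets between starts.
- jar1_mid (a point): Centre of a stubby glass jar with a bamboo screw lid, 52 mm diameter, 58 mm tall, standing in a tray pocket (rim 10 mm tall, 70 mm square). Bystander: the six bystanders swap pockets between starts.
- jar2_mid (a point): Centre of a stubby glass jar with a bamboo screw lid, 52 mm diameter, 58 mm tall, standing in a tray pocket (rim 10 mm tall, 70 mm square). Bystander: the six bystanders swap pockets between starts.
- jar3_mid (a point): Centre of a stubby glass jar with a bamboo screw lid, 52 mm diameter, 58 mm tall, standing in a tray pocket (rim 10 mm tall, 70 mm square). Bystander: the six bystanders swap pockets between starts.
- mill_mid (a point): Centre of the steel pepper mill with a brass tip, 50 mm diameter, 116 mm tall, standing in a tray pocket. Bystander.
- measure_mid (a point): Centre of the clear acrylic measuring cup, 56 mm diameter, 60 mm tall, standing in a tray pocket. Bystander.
Not all that is in view belongs to the job. Of the things that look like the part that bears pin_mid, the middle-sized one is meant.

How it is judged:
By the outcome, as a careful person would: the job done as asked, in the order asked, and still so for the second after the job is handed in, with the robot touching nothing.
It also fails if it takes over 48 s, if anything falls off the work surface, if the arm or the gripper's body presses on something with over 40 N, if the wrist force passes 120 N, or if a joint passes its speed limit or range.

## Working session

There is one attempt and no reset: what is moved stays moved. The work goes in short steps, Python scripts to look and compute and a tool call to move; the robot and the scene stay as the last step left them, time stands still between calls to the robot, and variables do not carry over. Pictures are saved under pics/ and viewed, and the job is handed in when it is done.

Besides the shell and the picture viewer there is one more tool, called after "Call:" as name(argument=value, ...) on one line, values as JSON. step_arm: Moves the arm, as the interface text tells. Its arguments: {"type":"object","properties":{"motion":{"type":"array","items":{"type":"array","items":{"type":"number"}}}},"required":["motion"]}

```bash
ls; mkdir -p pics; python3 - <<'E'
from bench import robot
import cv2,numpy as np
s=robot.sense(); print({k:np.round(v,3) for k,v in s.items()})
for n in ("scene","top","wrist"):
    cv2.imwrite(f"pics/{n}0.png",robot.camera(n))
    i=robot.camera_info(n); print(n,np.round(i["camera_matrix"],1).tolist(),np.round(i["rvec"],4),np.round(i["tvec"],4))
E
```

```text
pics
{'time_s': np.float64(0.0), 'q': array([ 1.275,  0.616, -0.013,  1.425,  0.008,  1.103, -0.04 ]), 'dq': array([ 0.002,  0.   , -0.   , -0.   ,  0.   , -0.   ,  0.001]), 'joint_torque': array([-0.0000e+00, -4.6921e+01,  2.5900e-01, -1.7103e+01,  1.0000e-02,
        1.0000e-02,  0.0000e+00]), 'position': array([ 0.173, -0.626,  0.23 ]), 'tool_rot': array([-3.11e+00, -4.22e-01,  1.00e-03]), 'force': array([ 0.422,  0.051, -0.246]), 'wrist_torque': array([-0.005,  0.013, -0.005]), 'gripper_width': np.float64(0.085)}
scene [[452.4, 0.0, 323.9], [0.0, 452.4, 203.0], [0.0, 0.0, 1.0]] [ 1.6292  1.8391 -0.7916] [ 0.006  -0.3665  1.2523]
top [[388.1, 0.0, 318.3], [0.0, 388.1, 200.5], [0.0, 0.0, 1.0]] [ 2.1314 -2.159   0.1018] [0.0795 0.6172 0.7065]
wrist [[319.9, 0.0, 316.5], [0.0, 319.9, 204.2], [0.0, 0.0, 1.0]] [-2.3173  1.7626  0.2482] [-0.6479 -0.0357  0.3792]
```

View pics/scene0.png

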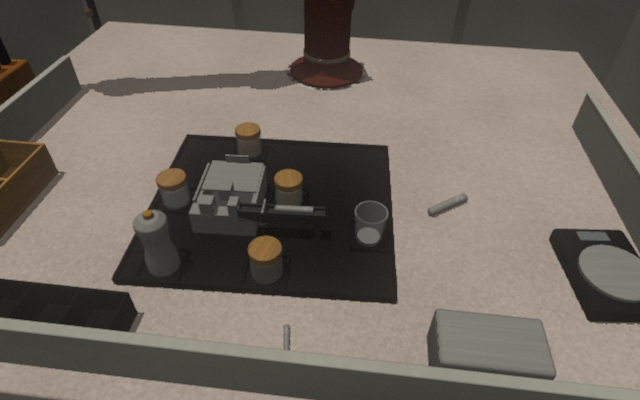

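View pics/top0.png

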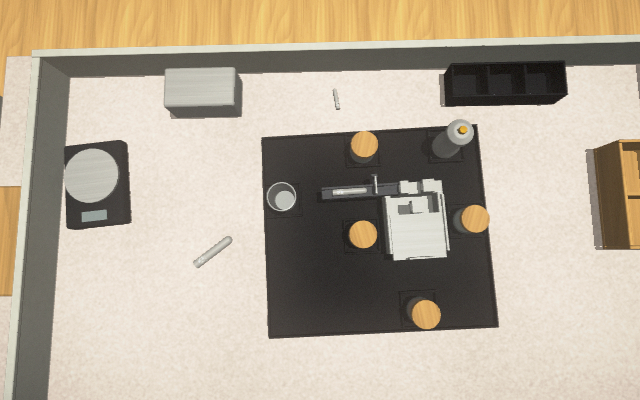

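View pics/wrist0.png

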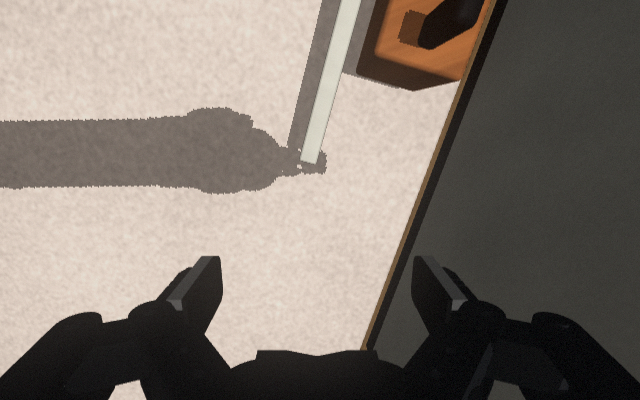

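The top view shows three pin-like parts: one in the channel at (350,191), a larger one loose at (213,251) and a smaller one loose at (337,98). The middle-sized one, in the channel, is the one meant. I'll check it in a close crop and start measuring.

```bash
cat > h.py <<'E'
import numpy as np,cv2
from bench import robot
def cam(n):
    i=robot.camera_info(n); K=np.array(i["camera_matrix"]);R,_=cv2.Rodrigues(np.array(i["rvec"],float));t=np.array(i["tvec"],float)
    return K,R,t
def ray(n,uv,z):
    K,R,t=cam(n); d=R.T@np.linalg.inv(K)@np.array([uv[0],uv[1],1.]); c=-R.T@t
    return c+d*(z-c[2])/d[2]
def proj(n,P):
    K,R,t=cam(n); p=(R@np.atleast_2d(P).T).T+t; q=(K@p.T).T; return q[:,:2]/q[:,2:]
def crop(src,x0,y0,x1,y1,k,out):
    im=cv2.imread(src)[y0:y1,x0:x1]; cv2.imwrite(out,cv2.resize(im,None,fx=k,fy=k,interpolation=cv2.INTER_CUBIC))
E
python3 - <<'E'
from h import *
crop("pics/top0.png",310,165,470,275,5,"pics/topc.png")
crop("pics/scene0.png",180,140,340,250,5,"pics/scenec.png")
for n in("top","scene"):
    K,R,t=cam(n); print(n,-R.T@t, R[2])
for uv in [(350,191),(213,251),(337,98),(262,138),(498,326)]: print(uv,ray("top",uv,0.06 if uv[0]==350 else 0.006))
E
```

```text
top [0.52701677 0.05163522 0.77837389] [ 0.1222388   0.02670929 -0.99214127]
scene [1.16723095 0.11257883 0.57234217] [-0.73614424 -0.06813711 -0.67338621]
(350, 191) [0.6325212  0.01162062 0.06      ]
(213, 251) [0.52401545 0.28316523 0.006     ]
(337, 98) [0.83538943 0.03137016 0.006     ]
(262, 138) [0.75326462 0.18677285 0.006     ]
(498, 326) [ 0.37628977 -0.267291    0.006     ]
```

View pics/topc.png

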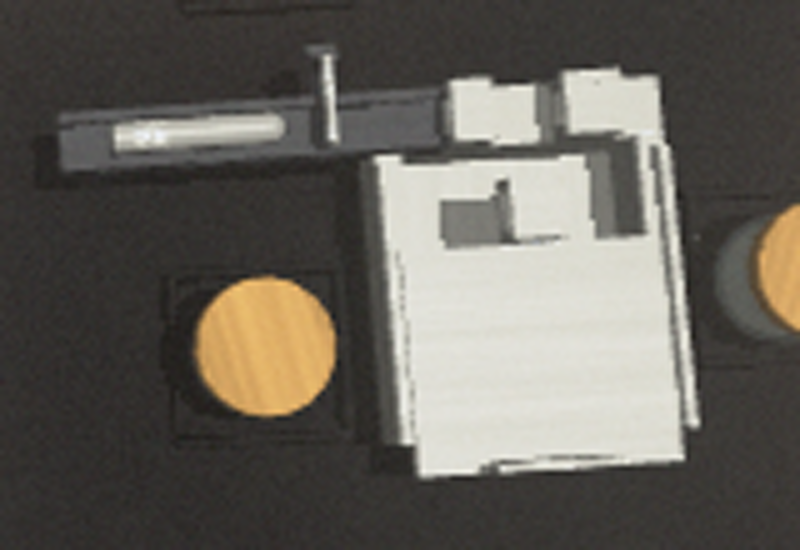

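View pics/scenec.png

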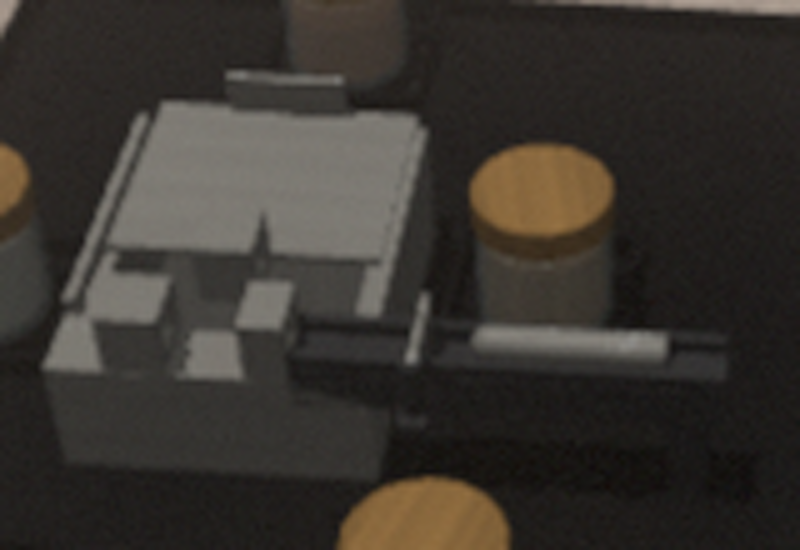

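```bash
python3 - <<'E'
from h import *
f=lambda n,c,z:ray(n,({"top":(310,165),"scene":(180,140)}[n][0]+c[0]/5,{"top":(310,165),"scene":(180,140)}[n][1]+c[1]/5),z)
for nm,n,c,z in [("nose","top",(286,124),.063),("tail","top",(113,136),.063),("nose","scene",(474,343),.063),("tail","scene",(667,350),.063),
 ("k1 far L","top",(447,80),.0745),("k2 far R","top",(658,72),.0745),("k1 tops scene near(far x) R","scene",(292,328),.0745),("k2 scene near L","scene",(95,318),.0745),
 ("barL far","top",(60,115),.062),("barL near","top",(60,170),.062),("bar k far","top",(440,93),.062),
 ("barL far s","scene",(727,378),.062-0),("barL near s","scene",(727,340),.062),
 ("box front L","top",(412,443),.057),("front R","top",(697,428),.057),
 ("liptop L","scene",(228,72),.070),("liptop R","scene",(347,80),.070),("cov front L","top",(418,476),.054),("cov fR","top",(684,460),.054),("post","top",(320,50),.075),("gate tip","top",(336,145),.063),("post","scene",(412,362),.075)]:
    print(nm,n,np.round(f(n,c,z)*1000,1))
E
```

```text
nose top [633.8 -20.1  63. ]
tail top [630.3  44.1  63. ]
nose scene [634.8 -17.5  63. ]
tail scene [629.6  45.8  63. ]
k1 far L top [647.5 -78.1  74.5]
k2 far R top [ 649.2 -154.7   74.5]
k1 tops scene near(far x) R scene [647.7 -73.9  74.5]
k2 scene near L scene [ 651.5 -138.    74.5]
barL far top [638.7  63.8  62. ]
barL near top [618.  64.  62.]
bar k far top [644.8 -77.6  62. ]
barL far s scene [639.2  66.8  62. ]
barL near s scene [621.1  64.8  62. ]
box front L top [515.9 -63.7  57. ]
front R top [ 520.2 -167.5   57. ]
liptop L scene [ 509.5 -133.9   70. ]
liptop R scene [508.2 -89.3  70. ]
cov front L top [503.8 -65.9  54. ]
cov fR top [ 508.6 -163.    54. ]
post top [659.3 -32.1  75. ]
gate tip top [625.7 -38.4  63. ]
post scene [658.7 -32.2  75. ]
```

The crop confirms the middle-sized pin in the channel: in the top view its nose is at about (367,190) and its tail at (333,192). The hinge comes out near (637,-106) mm with a yaw of about 2.6°. Next I'll move over the box front with the fingers shut.

```bash
cat >> h.py <<'E'
from scipy.spatial.transform import Rotation as Rn
def st(p=True):
    s=robot.sense(); R=Rn.from_rotvec(s["tool_rot"]).as_matrix()
    if p: print("t",round(float(s["time_s"]),2),"pos",np.round(np.array(s["position"])*1000,1),"yaw",round(np.degrees(np.arctan2(R[1,0],R[0,0])),2),"z",np.round(R[:,2],3),"F",np.round(s["force"],2),"w",round(float(s["gripper_width"]),4),"q",np.round(s["q"],2))
    return np.array(s["position"]),R
def to(target,yaw):  # world m, yaw deg of tool x -> tool shift mm, rotvec deg (from current)
    p,R=st(); y=np.radians(yaw); G=np.array([[np.cos(y),np.sin(y),0],[np.sin(y),-np.cos(y),0],[0,0,-1]])
    print("tool shift mm",np.round(R.T@(np.array(target)-p)*1000,1),"turn deg",np.round(np.degrees(Rn.from_matrix(R.T@G).as_rotvec()),1))
E
python3 - <<'E'
from h import *
to([.40,-.112,.25],2.6)
K,R,t=cam("wrist"); p,Rt=st(0); c=-R.T@t; print("cam in tool mm",Rt.T@(c-p)*1000, "axis in tool",Rt.T@R[2], "camx",Rt.T@R[0])
E
```

```text
t 0.15 pos [ 173.1 -625.9  230.4] yaw 15.46 z [-0.001  0.002 -1.   ] F [-0.62 -0.08 -0.72] w 0.0855 q [ 1.27  0.62 -0.01  1.42  0.01  1.1  -0.04]
tool shift mm [ 355.7 -434.9  -18.7] turn deg [-0.1  0.  12.9]
cam in tool mm [  69.65004773   -1.18924588 -142.92656704] axis in tool [-2.73943378e-01  2.59893084e-04  9.61745787e-01] camx [ 1.90508293e-04  9.99999959e-01 -2.15966205e-04]
```

Call:
step_arm(motion=[[35,-44,-3,0,0,2,1],[34,-45,-3,0,0,2,1],[33,-46,-3,0,0,2,1],[31,-47,-3,0,0,2,1],[30,-48,-3,0,0,2,1],[29,-49,-3,0,0,2,1],[28,-49,0,0,0,1,1],[27,-50,0,0,0,0,1],[27,-50,0,0,0,0,1],[27,-50,0,0,0,0,1]])

```text
time_s: 1.4
position: [0.4191, -0.1023, 0.2471]
tool_rot: [-3.14, -0.039, -0.0]
force: [1.8, -0.5, -0.1]
gripper_width: -0.0002
```

```bash
python3 - <<'E'
from h import *
to([.43,-.112,.20],2.6)
cv2.imwrite("pics/w1.png",robot.camera("wrist"))
E
```

```text
t 1.4 pos [ 419.1 -102.3  247.1] yaw 1.44 z [ 0.     0.001 -1.   ] F [ 1.83 -0.52 -0.05] w -0.0002 q [ 0.29  0.26 -0.13  1.99  0.04  0.89 -1.41]
tool shift mm [10.6 10.  47.1] turn deg [-0.1 -0.  -1.2]
```

View pics/w1.png

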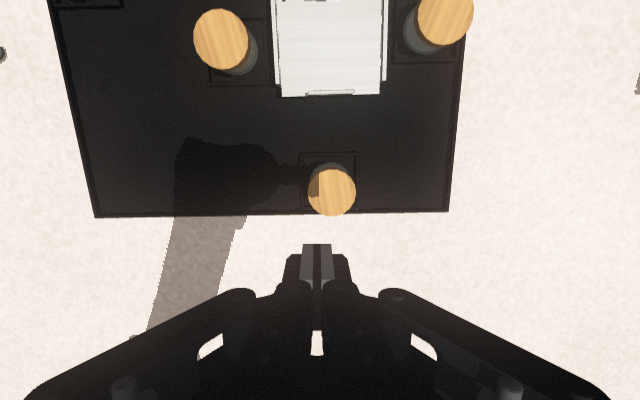

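```bash
python3 - <<'E'
from h import *
p,R=st(0)
for pt in [(11,0,0),(-11,0,0),(11,0,-10),(11,0,-20),(11,0,-30),(-11,0,-10),(0,14,-20),(0,14,-10)]:
    print(pt,np.round(proj("wrist",p+R@(np.array(pt)/1000)),1))
crop("pics/w1.png",240,220,400,340,5,"pics/w1c.png")
crop("pics/w1.png",180,0,500,120,2.5,"pics/w1d.png")
E
```

```text
(11, 0, 0) [[318.9 239.6]]
(-11, 0, 0) [[318.8 280.7]]
(11, 0, -10) [[319.1 248. ]]
(11, 0, -20) [[319.2 257.7]]
(11, 0, -30) [[319.5 268.9]]
(-11, 0, -10) [[318.9 291.5]]
(0, 14, -20) [[351.8 281.2]]
(0, 14, -10) [[349.5 270.2]]
```

View pics/w1c.png

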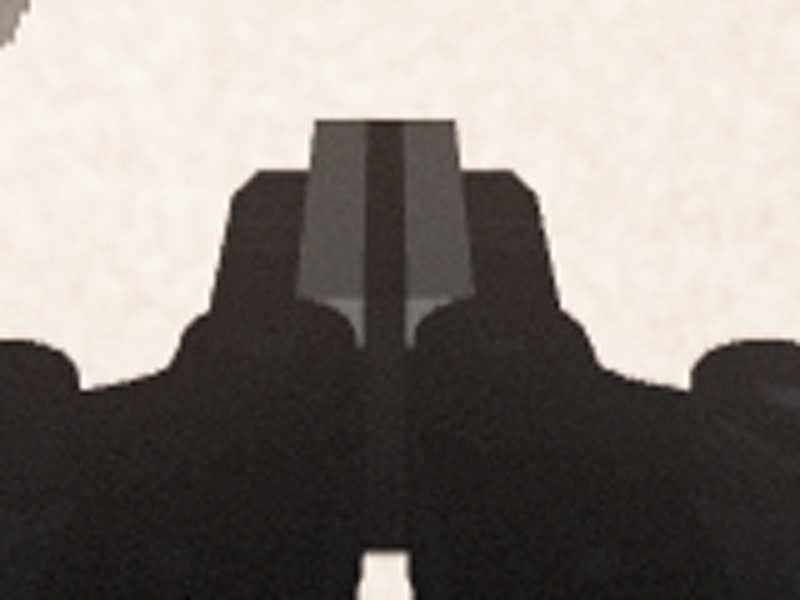

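View pics/w1d.png

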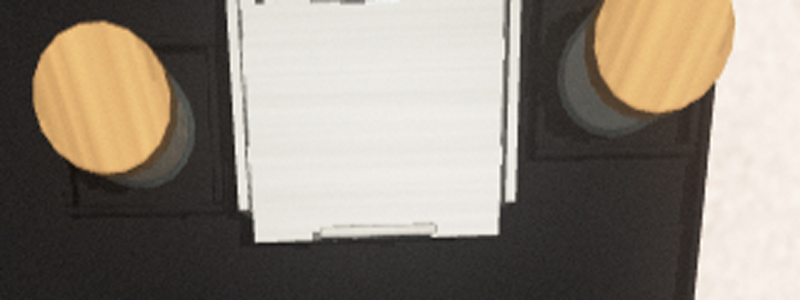

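```bash
python3 - <<'E'
from h import *
f=lambda c,z:np.round(ray("wrist",(180+c[0]/2.5,c[1]/2.5),z)*1000,1)
for nm,c,z in [("lip TL",(320,228),.07),("lip front L",(313,236),.07),("lip front R",(437,232),.07),("coverFL",(255,243),.054),("coverFR",(498,235),.054),("guideL bottom outer",(240,211),.057),("guideR bottom outer",(515,201),.057),("guideL top outer",(227,0),.057),("guideR top",(522,0),.057)]: print(nm,f(c,z))
to([.470,-.112,.12],2.6)
E
```

```text
lip TL [512.7 -78.7  70. ]
lip front L [509.7 -76.2  70. ]
lip front R [ 513.  -123.1   70. ]
coverFL [507.1 -52.4  54. ]
coverFR [ 513.9 -149.1   54. ]
guideL bottom outer [518.7 -46.7  57. ]
guideR bottom outer [ 526.5 -154.    57. ]
guideL top outer [591.5 -41.5  57. ]
guideR top [ 595.5 -149.8   57. ]
t 1.45 pos [423.1 -92.8 247.4] yaw 2.24 z [ 0.004  0.008 -1.   ] F [2.98 5.15 0.  ] w 0.0 q [ 0.28  0.26 -0.14  1.99  0.04  0.89 -1.41]
tool shift mm [ 45.5  22.  127.5] turn deg [-0.4 -0.3 -0.4]
```

Call:
step_arm(motion=[[20,7,15,0,0,0,1],[20,7,15,0,0,0,1],[15,5,20,0,0,0,1],[5,2,25,0,0,0,1],[0,0,25,0,0,0,1],[0,0,20,0,0,0,1],[0,0,10,0,0,0,1],[0,0,0,0,0,0,1],[0,0,0,0,0,0,1],[0,0,0,0,0,0,1]])

```text
time_s: 2.7
position: [0.4882, -0.1088, 0.1146]
tool_rot: [-3.133, -0.074, -0.012]
force: [0.3, -0.0, -0.4]
gripper_width: -0.0
```

```bash
python3 - <<'E'
from h import *
cv2.imwrite("pics/w2.png",robot.camera("wrist"))
to([.485,-.112,.058],2.6)
E
```

```text
t 2.75 pos [ 488.3 -108.8  114.7] yaw 2.71 z [ 0.008  0.008 -1.   ] F [0.28 0.69 0.27] w 0.0004 q [ 0.26  0.55 -0.11  1.99  0.09  0.61 -1.43]
tool shift mm [-3.9  3.4 56.6] turn deg [-0.4 -0.5  0.1]
```

View pics/w2.png

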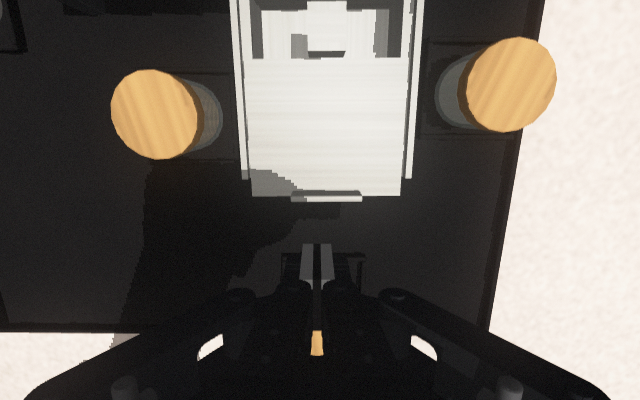

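The fingers are just in front of the cover, with the lip at px (291..362, 200). I'll measure from this settled view.

```bash
python3 - <<'E'
from h import *
crop("pics/w2.png",220,0,440,210,3.6,"pics/w2c.png")
f=lambda c,z:np.round(ray("wrist",c,z)*1000,1)
for nm,c,z in [("lip L",(291,202),.07),("lip R",(362,201),.07),("coverFL",(253,196),.054),("coverFR",(400,194),.054),("gL",(243,180),.057),("gR",(411,178),.057),("gLtop",(231,0),.057),("gRtop",(422,0),.057)]: print(nm,f(c,z))
E
```

```text
lip L [505.1 -91.   70. ]
lip R [ 507.9 -134.1   70. ]
coverFL [503.6 -64.6  54. ]
coverFR [ 509.7 -160.9   54. ]
gL [514.6 -58.9  57. ]
gR [ 521.1 -165.9   57. ]
gLtop [616.1 -53.6  57. ]
gRtop [ 620.9 -159.4   57. ]
```

View pics/w2c.png

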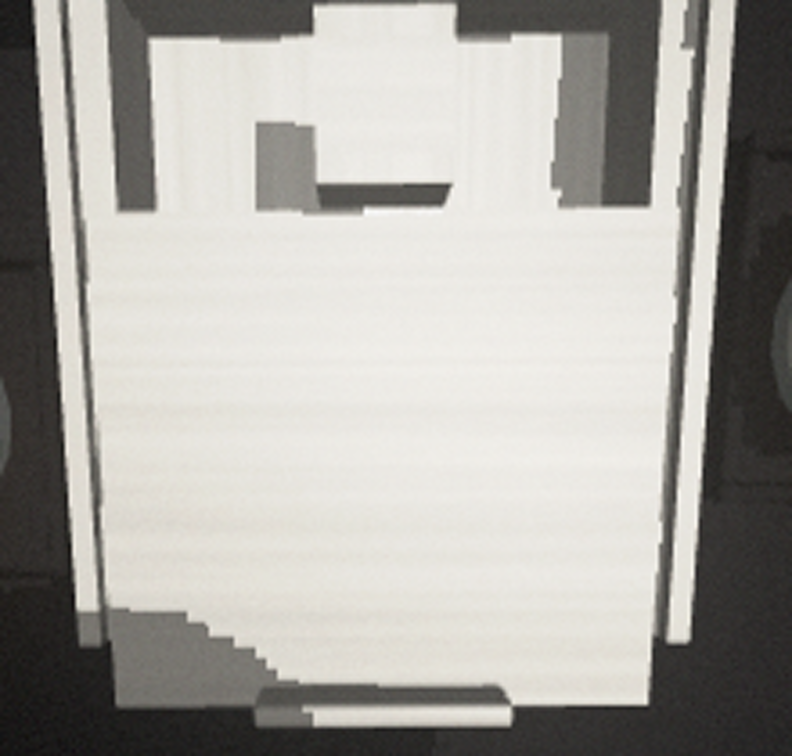

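Call:
step_arm(motion=[[-2,2,12,-0.4,-0.5,-0.4,1],[-1,1,12,0,0,0,1],[0,0,12,0,0,0,1],[0,0,10,0,0,0,1],[0,0,6,0,0,0,1],[0,0,3,0,0,0,1],[0,0,0,0,0,0,1],[0,0,0,0,0,0,1],[0,0,0,0,0,0,1],[0,0,0,0,0,0,1]])

```text
time_s: 4.0
position: [0.4859, -0.1121, 0.0563]
tool_rot: [3.14, 0.087, 0.0]
force: [1.3, -0.1, -1.4]
gripper_width: 0.0001
```

```bash
python3 - <<'E'
from h import *
to([.485,-.1142,.059],3.1)
E
```

```text
t 4.0 pos [ 485.9 -112.1   56.3] yaw 3.16 z [ 0. -0. -1.] F [ 1.27 -0.13 -1.39] w 0.0001 q [ 0.24  0.65 -0.09  2.03  0.12  0.47 -1.45]
tool shift mm [-1.   2.  -2.7] turn deg [ 0.  -0.   0.1]
```

Call:
step_arm(motion=[[0,2,-3,0,0,0,1],[4,0,0,0,0,0,1],[5,0,0,0,0,0,1],[5,0,0,0,0,0,1],[5,0,0,0,0,0,1],[5,0,0,0,0,0,1],[5,0,0,0,0,0,1],[5,0,0,0,0,0,1],[4,0,0,0,0,0,1],[0,0,0,0,0,0,1]])

```text
time_s: 5.25
position: [0.5254, -0.1121, 0.0593]
tool_rot: [3.14, 0.086, -0.004]
force: [0.7, 0.1, 0.3]
gripper_width: -0.0001
```

```bash
python3 - <<'E'
from h import *
cv2.imwrite("pics/w3.png",robot.camera("wrist"))
to([.532,-.1115,.059],3.1)
E
```

```text
t 5.3 pos [ 525.3 -112.1   59.4] yaw 3.15 z [-0.003 -0.    -1.   ] F [ 0.29  0.18 -1.12] w -0.0003 q [ 0.23  0.68 -0.09  1.92  0.11  0.55 -1.45]
tool shift mm [ 6.7 -0.2  0.3] turn deg [0.  0.2 0. ]
```

View pics/w3.png

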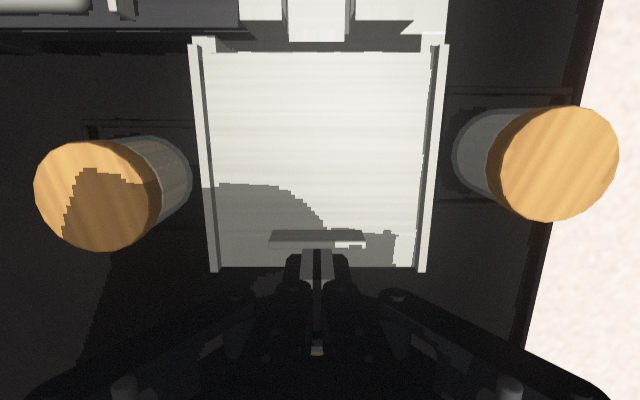

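The cover has slid most of the way, with the lip now at px (270..365, 238). I'll push on in small steps and watch the force.

Call:
step_arm(motion=[[3,0,0,0,0,0,1],[3,0,0,0,0,0,1],[2,0,0,0,0,0,1],[2,0,0,0,0,0,1],[2,0,0,0,0,0,1],[0,0,0,0,0,0,1],[0,0,0,0,0,0,1],[0,0,0,0,0,0,1],[0,0,0,0,0,0,1],[0,0,0,0,0,0,1]])

```text
time_s: 6.55
position: [0.5324, -0.1117, 0.0588]
tool_rot: [-3.14, -0.085, 0.023]
force: [-2.5, -0.6, 2.0]
gripper_width: -0.0
```

```bash
python3 - <<'E'
from h import *
cv2.imwrite("pics/w4.png",robot.camera("wrist"))
to([.532,-.1115,.059],3.1)
E
```

```text
t 6.6 pos [ 532.5 -111.7   58.8] yaw 3.1 z [-0.014 -0.    -1.   ] F [-2.93  0.07  2.62] w 0.0001 q [ 0.22  0.69 -0.09  1.89  0.11  0.58 -1.45]
tool shift mm [-0.5 -0.2 -0.2] turn deg [-0.   0.8 -0. ]
```

Call:
step_arm(motion=[[4,0,0,0,0.8,0,1],[4,0,0,0,0,0,1],[5,0,0,0,0,0,1],[5,0,0,0,0,0,1],[5,0,0,0,0,0,1],[5,0,0,0,0,0,1],[5,0,0,0,0,0,1],[5,0,0,0,0,0,1],[5,0,0,0,0,0,1],[5,0,0,0,0,0,1]])

```text
time_s: 7.85
position: [0.5312, -0.1117, 0.0538]
tool_rot: [-3.131, -0.074, 0.171]
force: [-10.3, 0.8, 10.7]
gripper_width: 0.0003
```

```bash
python3 - <<'E'
from h import *
im=robot.camera("wrist");cv2.imwrite("pics/w5.png",im)
to([.532,-.1115,.059],3.1)
crop("pics/w5.png",150,0,490,260,2.3,"pics/w5c.png")
E
```

```text
t 7.9 pos [ 531.1 -111.6   53.7] yaw 2.72 z [-0.11   0.002 -0.994] F [-10.73   0.21   8.06] w -0.0003 q [ 0.21  0.73 -0.08  1.82  0.1   0.71 -1.46]
tool shift mm [ 0.3 -0.1 -5.3] turn deg [-0.4  6.3 -0.4]
```

View pics/w5c.png

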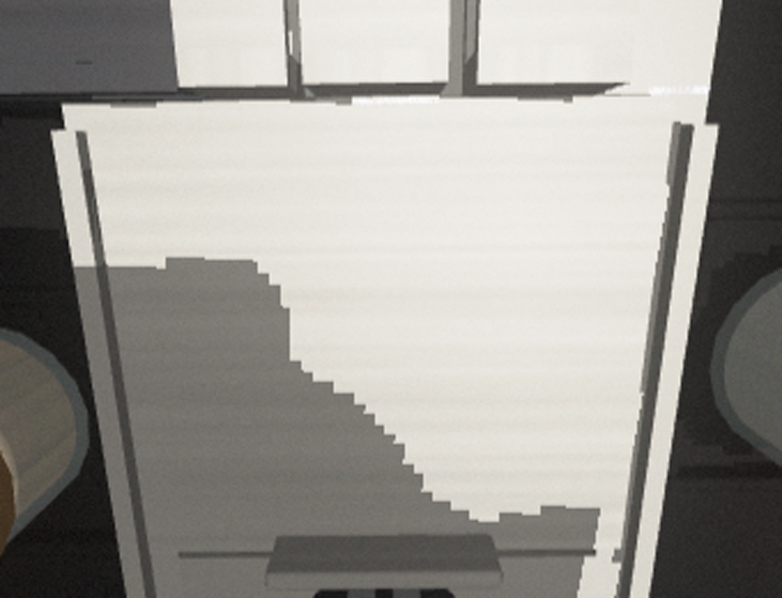

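The force rose to 10 N with no travel, and the three knuckle faces line up (crop rows 83-95), so the cover is at its stop. I'll back off, straighten the tool and rise.

Call:
step_arm(motion=[[-3,0,0,0,0,0,1],[-4,0,-2,0,2,0,1],[-4,0,-4,0,2,0,1],[-2,0,-8,0,2,0,1],[0,0,-25,0,0,0,1],[0,0,-30,0,0,0,1],[0,0,-30,0,0,0,1],[0,0,-20,0,0,0,1],[0,0,0,0,0,0,1],[0,0,0,0,0,0,1]])

```text
time_s: 9.15
position: [0.5337, -0.1122, 0.1792]
tool_rot: [-3.135, -0.078, -0.06]
force: [0.5, -0.1, -0.3]
gripper_width: 0.0003
```

```bash
python3 - <<'E'
from h import *
im=robot.camera("wrist");cv2.imwrite("pics/w6.png",im)
cv2.imwrite("pics/top6.png",robot.camera("top"))
to([.629,.08,.15],93.1)
crop("pics/w6.png",90,0,490,260,2,"pics/w6c.png")
E
```

```text
t 9.25 pos [ 533.3 -112.2  178.8] yaw 2.84 z [ 0.037  0.007 -0.999] F [ 0.03  0.08 -0.06] w -0.0002 q [ 0.26  0.5  -0.13  1.82  0.07  0.79 -1.42]
tool shift mm [ 103.9 -187.1   33.6] turn deg [  1.5  -1.9 -90.2]
```

View pics/w6c.png

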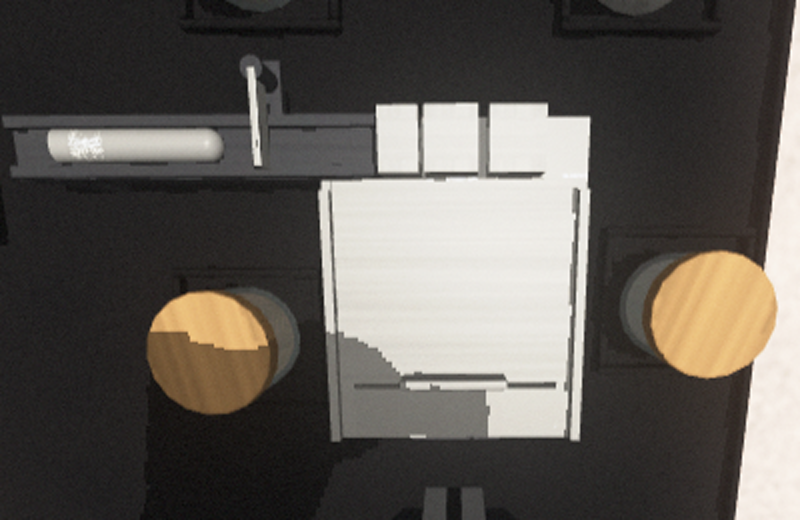

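The cover is fully back and the three knuckles are in line at crop (375..548, 140). The pin lies in the channel from tail (48,146) to nose (223,146).

```bash
python3 - <<'E'
from h import *
f=lambda c,z:np.round(ray("wrist",(90+c[0]/2,c[1]/2),z)*1000,1)
for nm,c,z in [("tail",(48,146),.063),("nose",(223,146),.063),("barL far",(4,117),.062),("barL near",(12,178),.062),("bark far",(372,117),.062),("bark near",(320,179),.062),("k1 outer near",(377,172),.0745),("k1 outer far",(375,104),.0745),("k2 far R",(548,103),.0745),("post",(250,66),.075),("liptop L",(402,389),.07),("lipR",(506,389),.07)]: print(nm,f(c,z))
E
```

```text
tail [628.7  49.5  63. ]
nose [632.  -17.5  63. ]
barL far [638.4  65.9  62. ]
barL near [616.4  65.3  62. ]
bark far [645.2 -74.1  62. ]
bark near [621.9 -54.4  62. ]
k1 outer near [624.3 -78.   74.5]
k1 outer far [647.3 -76.8  74.5]
k2 far R [ 650.7 -138.9   74.5]
post [657.5 -32.2  75. ]
liptop L [542.  -89.4  70. ]
lipR [ 544.1 -131.5   70. ]
```

Call:
step_arm(motion=[[11,-20,0,1.5,-1.9,-10,1],[14,-18,0,0,0,-10,1],[17,-15,0,0,0,-10,1],[20,-12,0,0,0,-10,1],[21,-8,0,0,0,-10,1],[23,-5,0,0,0,-10,1],[23,-1,0,0,0,-10,1],[23,3,0,0,0,-10,1],[22,7,0,0,0,-10,1],[0,0,0,0,0,0,1]])

```text
time_s: 10.5
position: [0.6164, 0.0812, 0.1711]
tool_rot: [-2.087, -2.302, -0.016]
force: [0.8, 0.7, 0.4]
gripper_width: 0.0001
```

```bash
python3 - <<'E'
from h import *
robot.camera("top")
to([.6275,.075,.10],93.1)
E
```

```text
t 10.55 pos [616.1  79.1 170.8] yaw 95.42 z [-0.019  0.029 -0.999] F [-0.25 -0.47 -0.04] w 0.0004 q [ 0.18  0.7  -0.57  1.56  0.38  1.01 -0.39]
tool shift mm [-7.3 12.1 70.4] turn deg [-1.  -1.7  2.3]
```

Call:
step_arm(motion=[[-4,6,15,-1,-1.7,2.3,1],[-2,5,18,0,0,0,1],[0,1,18,0,0,0,1],[0,0,12,0,0,0,1],[0,0,5,0,0,0,1],[0,0,0,0,0,0,1],[0,0,0,0,0,0,1],[0,0,0,0,0,0,1],[0,0,0,0,0,0,1],[0,0,0,0,0,0,1]])

```text
time_s: 11.8
position: [0.6285, 0.0679, 0.0989]
tool_rot: [2.173, 2.265, -0.005]
force: [-0.7, -0.1, -0.0]
gripper_width: -0.0001
```

```bash
python3 - <<'E'
from h import *
cv2.imwrite("pics/w7.png",robot.camera("wrist"))
to([.6275,.075,.064],93.1)
E
```

```text
t 11.85 pos [628.6  68.   98.9] yaw 92.36 z [-0.    -0.004 -1.   ] F [ 0.89 -0.53 -0.03] w -0.0 q [ 0.14  0.78 -0.49  1.61  0.45  0.87 -0.49]
tool shift mm [ 7.2 -0.8 34.9] turn deg [-0.   0.2 -0.7]
```

View pics/w7.png

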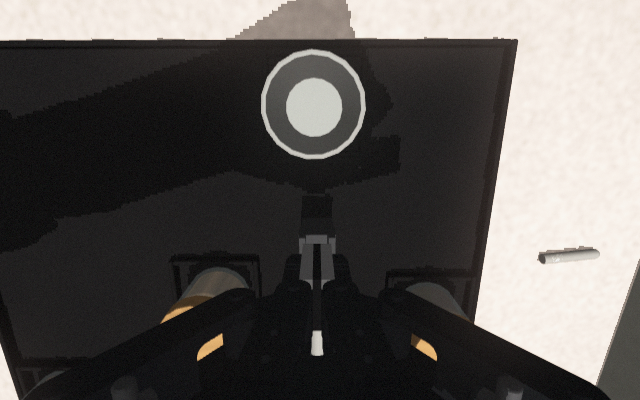

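The cup is well clear at (313,105), and the fingers are centred over the channel end at (317,240). I'll lower them behind the tail.

Call:
step_arm(motion=[[4,0,10,0,0.2,-0.7,1],[3,0,10,0,0,0,1],[0,-1,8,0,0,0,1],[0,0,4,0,0,0,1],[0,0,1,0,0,0,1],[0,0,0,0,0,0,1],[0,0,0,0,0,0,1],[0,0,0,0,0,0,1],[0,0,0,0,0,0,1],[0,0,0,0,0,0,1]])

```text
time_s: 13.1
position: [0.6272, 0.0753, 0.0635]
tool_rot: [-2.16, -2.281, 0.001]
force: [0.7, -0.1, -1.4]
gripper_width: 0.0001
```

```bash
python3 - <<'E'
from h import *
cv2.imwrite("pics/s8.png",robot.camera("scene"))
to([.6275,.075,.064],93.1)
crop("pics/s8.png",180,120,380,270,4,"pics/s8c.png")
E
```

```text
t 13.15 pos [627.2  75.3  63.5] yaw 93.11 z [-0. -0. -1.] F [-0.9  -0.33 -0.97] w 0.0001 q [ 0.12  0.82 -0.47  1.63  0.48  0.81 -0.51]
tool shift mm [-0.3  0.3 -0.5] turn deg [-0.  0.  0.]
```

View pics/s8c.png

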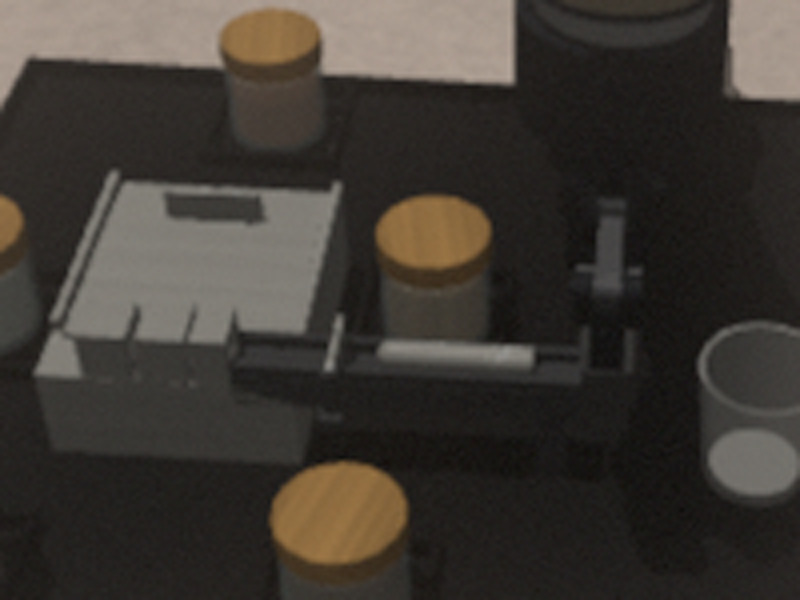

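Call:
step_arm(motion=[[-4,0,-1,0,0,0,1],[-5,0,0,0,0,0,1],[-5,0,0,0,0,0,1],[-5,0,0,0,0,0,1],[-5,0,0,0,0,0,1],[-5,0,0,0,0,0,1],[-5,0,0,0,0,0,1],[-5,0,0,0,0,0,1],[-2,0,0,0,0,0,1],[0,0,0,0,0,0,1]])

```text
time_s: 14.4
position: [0.6296, 0.0316, 0.0646]
tool_rot: [-2.161, -2.28, -0.001]
force: [0.5, 0.3, 0.3]
gripper_width: -0.0003
```

```bash
python3 - <<'E'
from h import *
cv2.imwrite("pics/s9.png",robot.camera("scene"))
to([.6334,-.061,.0645],93.1)
crop("pics/s9.png",180,120,380,270,4,"pics/s9c.png")
E
```

```text
t 14.45 pos [629.6  31.7  64.6] yaw 93.09 z [-0.     0.001 -1.   ] F [0.39 0.37 0.22] w 0.0 q [ 0.19  0.82 -0.48  1.64  0.49  0.81 -0.45]
tool shift mm [-92.8  -1.2   0.1] turn deg [-0. -0. -0.]
```

View pics/s9c.png

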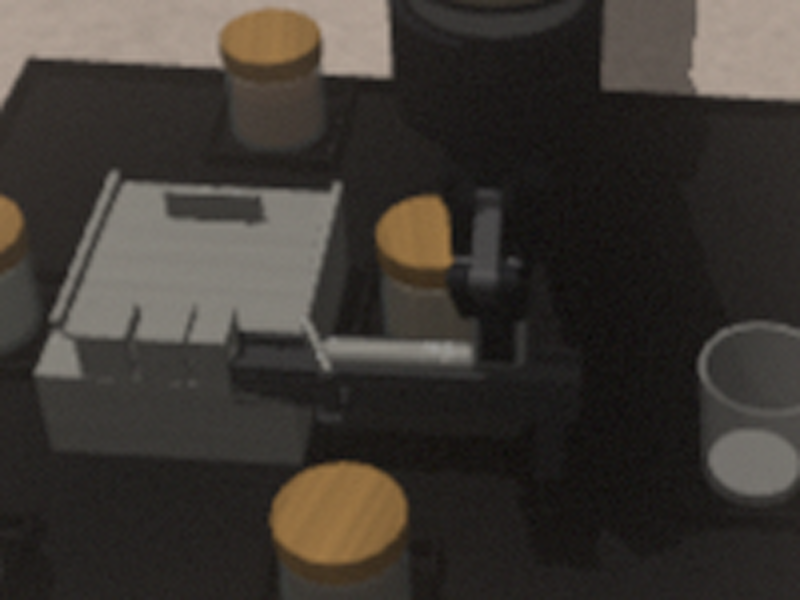

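The pin is sliding and the gate is swinging open at crop (318,345). I'll carry on.

Call:
step_arm(motion=[[-5,0,0,0,0,0,1],[-5,0,0,0,0,0,1],[-5,0,0,0,0,0,1],[-5,0,0,0,0,0,1],[-5,0,0,0,0,0,1],[-5,0,0,0,0,0,1],[-5,0,0,0,0,0,1],[-5,0,0,0,0,0,1],[-4,0,0,0,0,0,1],[0,0,0,0,0,0,1]])

```text
time_s: 15.7
position: [0.6321, -0.0154, 0.0646]
tool_rot: [-2.161, -2.28, -0.0]
force: [0.3, 0.4, 0.4]
gripper_width: 0.0002
```

```bash
python3 - <<'E'
from h import *
cv2.imwrite("pics/s10.png",robot.camera("scene"))
to([.6334,-.061,.0645],93.1)
crop("pics/s10.png",180,120,380,270,4,"pics/s10c.png")
E
```

```text
t 15.75 pos [632.  -15.2  64.6] yaw 93.1 z [-0.  0. -1.] F [-0.41 -0.33  1.09] w 0.0 q [ 0.27  0.82 -0.49  1.63  0.49  0.81 -0.37]
tool shift mm [-45.8  -1.1   0.1] turn deg [-0. -0. -0.]
```

View pics/s10c.png

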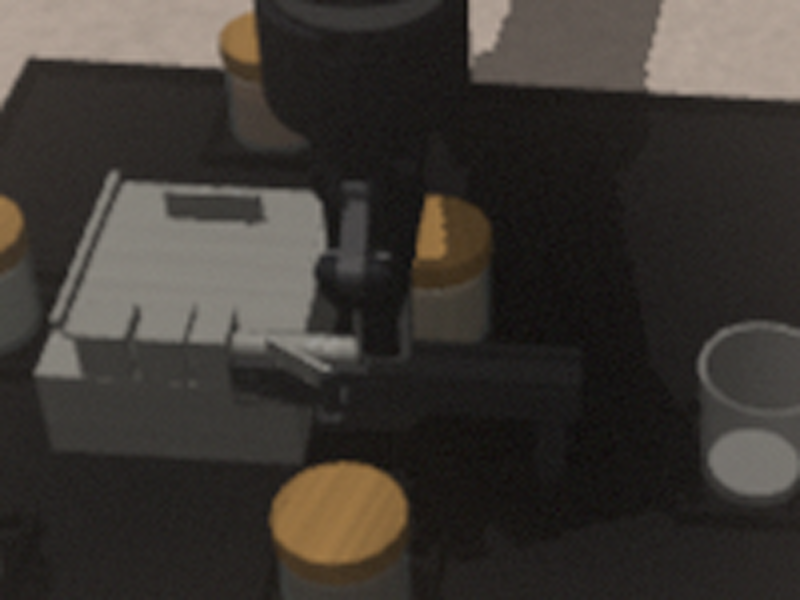

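The nose is at the first knuckle (235,340), the gate is open against the pin and the force is near zero.

Call:
step_arm(motion=[[-4,0,0,0,0,0,1],[-4,0,0,0,0,0,1],[-4,0,0,0,0,0,1],[-4,0,0,0,0,0,1],[-4,0,0,0,0,0,1],[-4,0,0,0,0,0,1],[-4,0,0,0,0,0,1],[-4,0,0,0,0,0,1],[-3,0,0,0,0,0,1],[0,0,0,0,0,0,1]])

```text
time_s: 17.0
position: [0.6338, -0.0521, 0.0645]
tool_rot: [-2.159, -2.28, -0.0]
force: [0.1, -0.6, 0.3]
gripper_width: 0.0001
```

```bash
python3 - <<'E'
from h import *
cv2.imwrite("pics/s11.png",robot.camera("scene"))
to([.6334,-.061,.0645],93.1)
crop("pics/s11.png",180,120,380,270,4,"pics/s11c.png")
E
```

```text
t 17.05 pos [633.7 -51.9  64.5] yaw 93.14 z [-0.001  0.001 -1.   ] F [-0.16  0.34  0.23] w 0.0002 q [ 0.33  0.83 -0.49  1.62  0.49  0.82 -0.32]
tool shift mm [-9.  -0.8 -0. ] turn deg [-0.1 -0.1  0. ]
```

View pics/s11c.png

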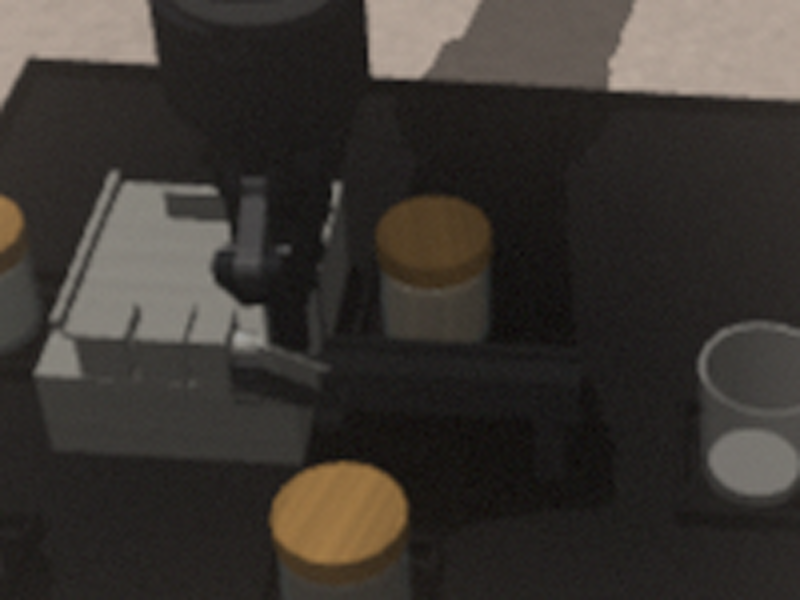

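Call:
step_arm(motion=[[-2,0,0,0,0,0,1],[-2,0,0,0,0,0,1],[-2,0,0,0,0,0,1],[-2,0,0,0,0,0,1],[-2,0,0,0,0,0,1],[-2,0,0,0,0,0,1],[-2,0,0,0,0,0,1],[-2,0,0,0,0,0,1],[-2,0,0,0,0,0,1],[-2,0,0,0,0,0,1]])

```text
time_s: 18.3
position: [0.6347, -0.0624, 0.0648]
tool_rot: [-2.144, -2.281, -0.016]
force: [-1.4, 6.3, -0.1]
gripper_width: 0.0002
```

```bash
python3 - <<'E'
from h import *
cv2.imwrite("pics/s12.png",robot.camera("scene"))
to([.6334,-.061,.0645],93.1)
crop("pics/s12.png",180,150,340,250,5,"pics/s12c.png")
E
```

```text
t 18.35 pos [634.7 -62.4  64.8] yaw 93.54 z [-0.001  0.015 -1.   ] F [-0.98  5.45 -0.75] w -0.0001 q [ 0.36  0.83 -0.51  1.61  0.49  0.83 -0.28]
tool shift mm [ 1.5 -1.2  0.3] turn deg [ 0.  -0.9  0.4]
```

View pics/s12c.png

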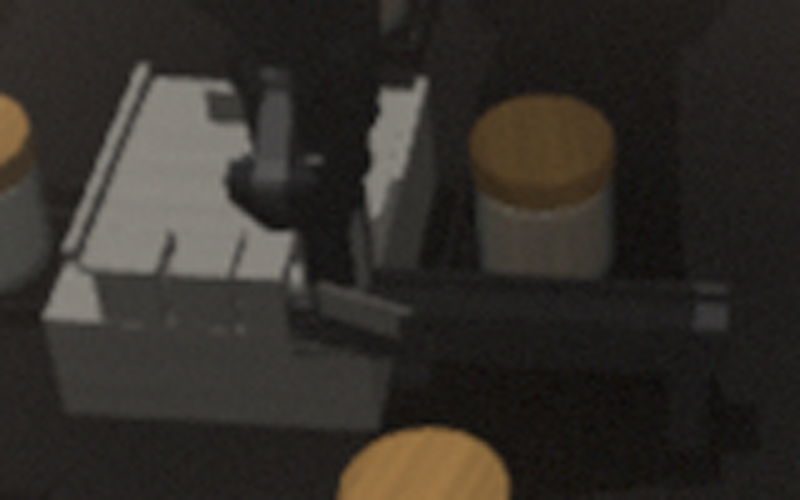

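It stopped at 6 N at the predicted depth (TCP y -62, predicted about -61), and the pin's tail shows just proud of the knuckle at (298,283). I'll ease back a little, then lift.

Call:
step_arm(motion=[[3,-1,0,0,-0.9,0.4,1],[3,0,0,0,0,0,1],[2,0,-2,0,0,0,1],[0,0,-8,0,0,0,1],[0,0,-15,0,0,0,1],[0,0,-25,0,0,0,1],[5,0,-30,0,0,0,1],[20,0,-30,0,0,0,1],[30,0,-10,0,0,0,1],[20,0,0,0,0,0,1]])

```text
time_s: 19.6
position: [0.6323, 0.013, 0.1945]
tool_rot: [2.162, 2.259, -0.004]
force: [0.5, 0.1, 0.5]
gripper_width: 0.0001
```

```bash
python3 - <<'E'
from h import *
cv2.imwrite("pics/s13.png",robot.camera("scene")); cv2.imwrite("pics/t13.png",robot.camera("top"))
cv2.imwrite("pics/w13.png",robot.camera("wrist"))
st()
crop("pics/s13.png",180,150,340,250,5,"pics/s13c.png")
crop("pics/t13.png",310,165,470,275,5,"pics/t13c.png")
E
```

```text
t 19.75 pos [631.4  12.2 192.3] yaw 92.58 z [ 0.005 -0.014 -1.   ] F [-1.05 -0.14  0.01] w -0.0003 q [ 0.25  0.67 -0.55  1.53  0.4   1.05 -0.35]
```

View pics/s13c.png

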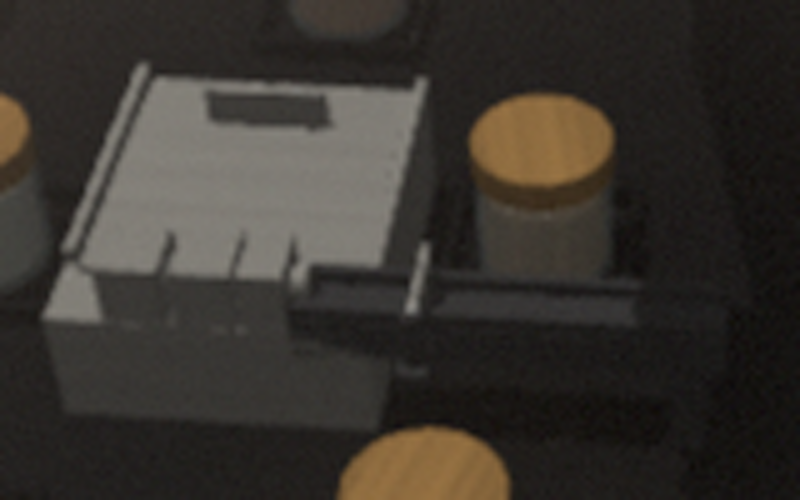

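View pics/t13c.png

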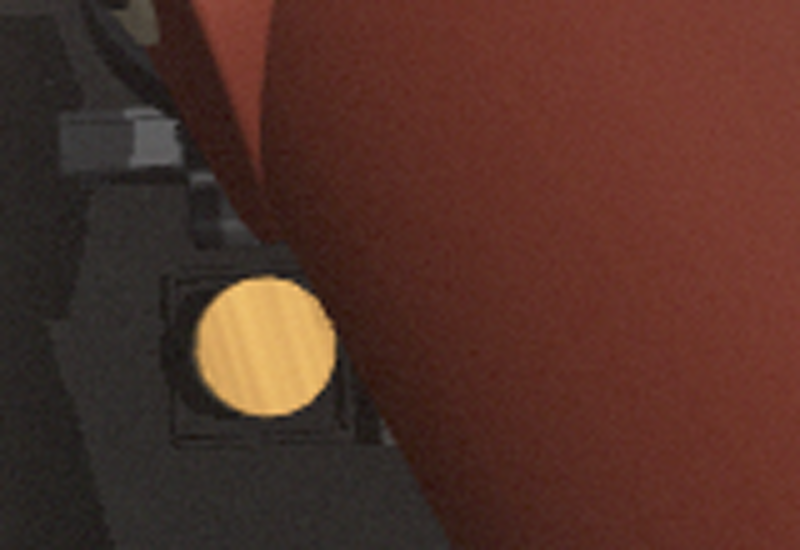

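View pics/w13.png

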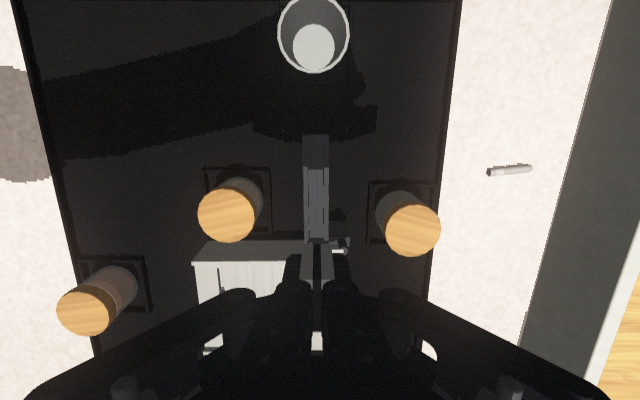

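The gate is shut at crop (418,280), and the pin tail stands slightly proud of the first knuckle at (300,280). I'll check by how much.

```bash
python3 - <<'E'
from h import *
crop("pics/s13.png",230,195,270,220,20,"pics/s13d.png")
# hinge frame predictions
y=np.radians(3.1); H=np.array([.6372,-.1055,.063]); X=np.array([np.cos(y),np.sin(y),0]);Y=np.array([-np.sin(y),np.cos(y),0]);Z=np.array([0,0,1.])
for hy in (28,34,38,42): print(hy,(proj("scene",[H+Y*hy/1000,H+Y*hy/1000+.006*Z])-[230,195])*20)
E
```

```text
28 [[176.33801052 212.87297056]
 [168.63229127 159.1714661 ]]
34 [[248.49190631 216.82901545]
 [241.17678032 163.1367819 ]]
38 [[296.61268171 219.46737539]
 [289.55814902 165.7813302 ]]
42 [[344.74800737 222.10653308]
 [337.95422635 168.42668249]]
```

View pics/s13d.png

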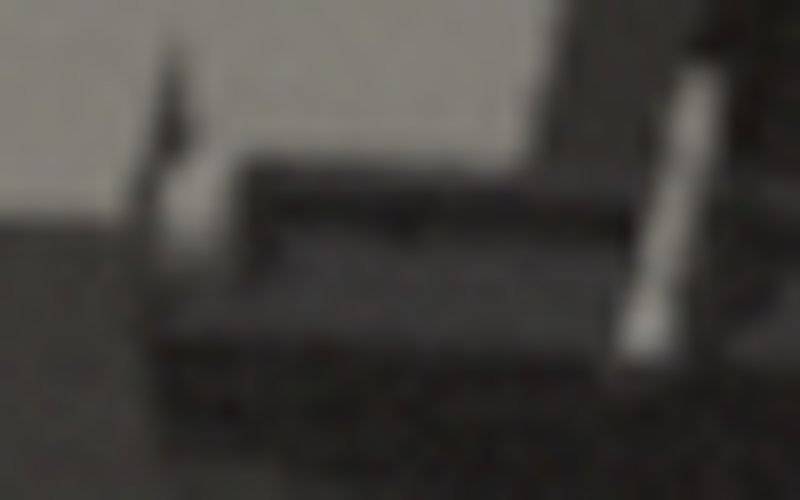

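The stub measures about 6 mm, so the pin is home. One last look at the bystanders before handing in.

View pics/s13.png

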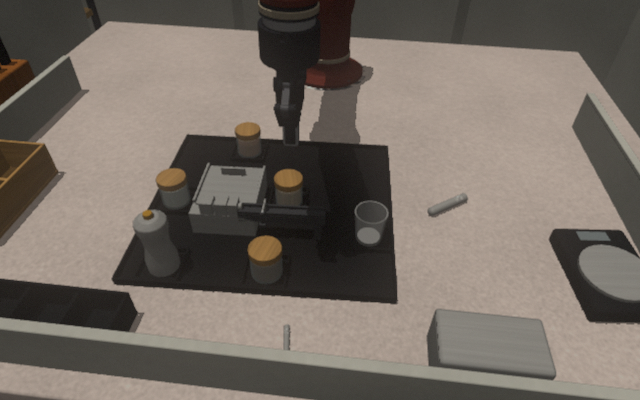

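All the bystanders stand where they were: jars at (248,140), (172,188), (288,188) and (265,260), mill at (157,243), cup at (371,222).

```bash
python3 -c "
from bench import robot
print(robot.close_job())"
```

```text
the job is handed in; nothing more can be done
None
```

The spice box is back together and handed in at about 20 s of the 48 s allowed. I slid the cover back by its lip until it stopped against the knuckles, then pushed the pin through the gate and all three knuckles to its stop, and lifted clear.

My last checks:
- **Cover:** it stopped moving as the force rose to about 10 N, and the wrist camera showed the three knuckles in line. At the end of that push the tool tilted about 6° and its tip sank about 5 mm. I saw no harm to the cover, and the force stayed near 10 N.
- **Pin:** the push stopped at about 6 N, within about 1.5 mm of where I expected. In the scene picture the tail stands about 6 mm proud of the first knuckle.
- **Gate:** it is shut behind the pin.
- **Bystanders:** the four jars, the mill and the cup stand where they were.
- **Failed check:** the last top-camera picture was blocked by the arm, so the pin and gate checks rest on the scene view.

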